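# Slide the tacky pawn between the case and the magnifier, under the lens

### The arm

A 7-joint arm with a two-finger parallel gripper is mounted at the origin on the work surface. World frame = base frame: x ahead of the robot, y to its left, z up, the work surface at z = 0. Lengths are in m, angles in degrees, forces in N, time in s.
With the tool pointing down it reaches from about 0.425 to 0.825 m from the base axis. Payload 3.6 kg.
Tool frame: the origin (TCP) lies at the very end of the fingers, on their centre line; the grasp point (between the pads) lies 19 mm behind it; z points along the fingers, y is the line along which they close (so a half turn about z gives the same grasp; the last joint's range is limited). The gripper opens to 85 mm and grips with 20 to 120 N. Pads are 22 mm wide; open, the fingers measure 114 mm over their backs; the gripper's body (76 mm by 85 mm) begins 54 mm behind the grasp point. The pads swing forward as they close: fully open they stand 13 mm farther back than shut.
Start: joints at [69.07, 35.231, -0.722, 81.555, 0.464, 63.22, -2.315], TCP at [0.216, -0.613, 0.231] pointing down, gripper open.
Joint ranges: [-178.69, 178.69], [-17.37, 117.87], [-77.05, 75.6], [15.02, 138.74], [-78.02, 258.01], [0.78, 113.62], [-162.83, 162.83]. Speed limits (degrees/s): [159.86, 159.86, 180, 180, 180, 180, 180].

### API

Orientations are given as [roll, pitch, yaw] about the fixed x, y, z axes, in that order (R = Rz(yaw) Ry(pitch) Rx(roll)).
In Python, from plant import r gives the robot as it stands. The module is installed in compiled form; this text tells all that it offers.
- The arm moves only by the tool carry_out, never from a script. Its argument "commands" is a list of rows, each a list of 7 numbers: the gripper's target within -1 to 1 (fully open at 1, half-way at 0, shut at -1), then the shift along the tool's x, y, z each as a share of 0.05 m, from -1 to 1, then the turn, a rotation vector about the tool's x, y, z each as a share of 5 degrees, from -1 to 1. A call has 1 to 8 rows; each row shifts and turns the commanded pose from where the row before left it, along the tool's axes as they then stand; what a row does not reach is not made up. A row lasts 1/10 s, in which the tool goes at most 50 mm and 8.59 degrees, less where a joint would pass 70% of its speed; a pose out of reach is approached as far as the arm can. A call with a number of a shift or a turn outside -1 to 1 is refused whole. A call with a gripper value outside its range is refused whole. The fingers move at their own pace and stop on an object; "squeeze" is the grip in N (left out, the last holds). Time passes only in rows, so rows that do not move let the fingers close. It gives the time, the measured TCP pose, the force, the opening and the grip force at its end, in the units of the state.
- r.read_state(): the state, without advancing time (a new reading comes with each control period).
- r.capture(name): name is "side" or "top"; returns a dict with "pixels" (384x512x3 uint8, red, green, blue), "K" (3x3 intrinsics, pixels), "position" and "orientation" of the camera in the world. Camera axes: x right, y down, z forward; pixel columns grow to the right and rows downward; lengths in m; the calibration is good to about 2 mm. A picture is of the moment at which its call begins. There is no depth.
- r.finish_job(): hands the job in; it is judged then, once.
Trained networks look in a picture, given as the dict that the camera call returned (one of the last four; its "shot" number tells which), for a name from the list of things; names that differ only in an ending like _2 or _b are one class to them, and where a whole thing is asked for, a point or a joint stands for the part that bears it (a point fixed in the world has none). Each returns a list of dicts, best first, with "confidence" (0 to 1); they miss things now and then, are a little off and sometimes report something else, mostly with a low value. They report only what shows in the picture. A call takes as long as a camera call.
- r.search_frame(picture, query): "pixel" ([column, row] in pixels, amid what is visible of it).
- r.trace(picture, query): "pixels" (384x512 bool, what is visible of it) and "pixel" ([column, row] in pixels, amid what is visible of it).
The state is a dict: "t": time; "qpos": joint angles; "joint_velocities": joint speeds; "joint_torque": joint torques, N m; "position": TCP position; "ee_rot": TCP orientation; "contact_force": force on the tool from outside, world axes, zero at the start; "moment": the same for the moment, N m; "gripper_width": finger opening in m; "finger_force": force on a finger pad.
Only numpy, scipy, OpenCV 4.12 (cv2) and the standard library are available. Lean on these libraries where they do the work, as an engineer would, in place of code of your own. Each camera call takes 0.05 s, during which the arm holds its last target. There are 200 camera calls.

### The job

The varnish on the light maple pawn is still tacky, so do not touch it: with your fingertips push the clear tray it stands in, flat along the boards and never lifted, nose first through the narrow gap between the aluminium cases and the base of the desk magnifier, until the pawn stands upright under the middle of the lens. Go gently, without shoving the cases or the magnifier, and leave everything else standing where it is.

Things in the scene. Friction and masses are not known exactly. Their poses are not given: they have to be found in the camera images.
- tray: Clear acrylic tray with white rim and a white paper liner, 140 mm long (its x), 100 mm wide (its y), 22 mm high, walls 4 mm, floor 4 mm, corners rounded 8 mm, about 160 g, loose on the boards. Origin: centre of the underside; +x points at its nose, the short side nearer the pawn, which faces the gap at the start within about 0.3 rad.
- tray_nose (a point): Middle of the outer face of the tray's nose (short side at +x), 11 mm above the underside; 70 mm ahead of the tray's origin.
- pawn_mid (a point): Half-way up the light maple pawn (57 mm tall, foot 25 mm across, 20 g, not fixed) that stands in the tray on its floor, 37 to 51 mm ahead of the tray's origin and near its centre line. z along its axis.
- cases: Two stacked aluminium cases, fixed. Lower 200 (x) by 300 (y) by 48 mm high; the upper (165 by 200 by 50) sits 85 mm back from the gap, 18 mm back from the front; stack 98 mm. Origin: foot of the lower case's corner nearest robot and gap. x runs along the side that is the gap's left wall, away from the robot; y to the left, away from the gap.
- magnifier: Desk magnifier, fixed, right of the cases, parallel to them. Grey base 100 (x) by 160 (to -y) by 26 mm high. Origin: foot of its corner nearest robot and gap, 106.5 to 108.5 mm to -y of the cases' origin, x within 10 mm of it; its side along +x from there is the gap's right wall. Post with knob at x 72, y -118 mm; from its top (190 mm) an arm runs to the lens.
- lens (a point): Centre of the underside of the magnifier's round lens, 165 mm above the boards, rim 97 mm across; it hangs over the middle of the gap's lane, 124 mm along the magnifier's x, just beyond its base.
- column: Ruined column in black resin, foot 56 mm square, about 95 mm tall, loose, to the right of the magnifier. Leave alone. Origin: centre of its foot.
- shrub: Green plastic shrub cluster on a 64 mm round foot, 42 mm tall, loose, in front of the cases, left of the tray. Leave alone. Origin: centre of its foot.
- dark_pawn: Dark pawn, 57 mm tall, loose on top of the upper case. Leave alone. Origin: centre of its foot.
- blue_pot: Paint pot with blue label, 32 mm across, 52 mm tall, loose, to the left. Leave alone. Origin: centre of its foot.
- red_pot: Paint pot with red label, 32 mm across, 52 mm tall, loose, to the left. Leave alone. Origin: centre of its foot.
- varnish: Varnish bottle with black cap, 38 mm across, 85 mm tall, loose, to the right. Leave alone. Origin: centre of its foot.
- brush: Paint brush 170 mm long lying on the boards to the right, loose. Leave alone. Its x runs along it.

How it is judged:
By the outcome, as a careful person would: the job done as asked, in the order asked, and still so for the second after the job is handed in, with the robot touching nothing.
It also fails if it takes over 72 s, if anything falls off the work surface, if the arm or the gripper's body presses on something with over 40 N, if the wrist force passes 120 N, or if a joint passes its speed limit or range.

## Working session

There is one attempt and no reset: what is moved stays moved. The work goes in short steps, Python scripts to look and compute and a tool call to move; the robot and the scene stay as the last step left them, time stands still between calls to the robot, and variables do not carry over. Pictures are saved under pics/ and viewed, at most 10 in all, crops included, and the job is handed in when it is done.

Besides the shell and the picture viewer there is one more tool, called by a JSON object that holds its "method" and its "body", one argument or row to a line. carry_out: Moves the arm, as the interface text tells. Its arguments: {"type":"object","properties":{"commands":{"type":"array"},"squeeze":{"type":"number"}},"required":["commands"]}

```bash
mkdir -p pics
cat > h.py <<'E'
from plant import r
import numpy as np, cv2
from scipy.spatial.transform import Rotation as R
def rot(o):
    o=np.array(o,float)
    return o if o.shape==(3,3) else (R.from_euler('xyz',o,degrees=True).as_matrix() if o.size==3 else R.from_quat(o).as_matrix())
def ray(c,p):
    d=rot(c['orientation'])@np.linalg.solve(np.array(c['K']),[p[0],p[1],1]); return np.array(c['position']),d/np.linalg.norm(d)
def onz(c,p,z):
    o,d=ray(c,p); return o+d*(z-o[2])/d[2]
def proj(c,P):
    q=np.array(c['K'])@(rot(c['orientation']).T@(np.array(P,float)-c['position'])); return q[:2]/q[2]
def save(c,n): cv2.imwrite('pics/'+n,c['pixels'][:,:,::-1])
E
python3 - <<'E'
from h import *
for n in('side','top'):
    c=r.capture(n); save(c,n+'0.png'); print(n,c['K'],c['position'],c['orientation'])
    for q in ['tray','tray_nose','pawn_mid','cases','magnifier','lens','shrub']:
        print(q,[(np.round(d['pixel'],1),round(d['confidence'],2)) for d in r.search_frame(c,q)[:2]])
print(r.read_state())
E
```

```text
side [[358.63704916   0.         258.78994473]
 [  0.         358.63704916 188.32664098]
 [  0.           0.           1.        ]] [0.5137827  0.83534915 0.68668083] [-1.25595429e+02  4.91289783e-02 -1.76945486e+02]
tray [(array([274.8, 202.1]), 0.7)]
tray_nose [(array([273.4, 203.8]), 0.78), (array([186.9, 251.1]), 0.53)]
pawn_mid [(array([258.2, 198.9]), 0.46)]
cases [(array([186.3, 252.4]), 0.57)]
magnifier [(array([201.9, 157.9]), 0.9), (array([274. , 202.1]), 0.22)]
lens [(array([206.7, 160.8]), 0.6)]
shrub [(array([271.1, 254. ]), 0.84)]
top [[445.56216475   0.         252.22008083]
 [  0.         445.56216475 187.06791363]
 [  0.           0.           1.        ]] [0.44630342 0.00820152 1.41865315] [-173.57374156    0.97700868  -88.66725909]
tray [(array([277.5, 214.8]), 0.75)]
tray_nose [(array([280.4, 216.9]), 0.86), (array([277. , 200.5]), 0.46)]
pawn_mid [(array([277.3, 199.2]), 0.63)]
cases [(array([216.8, 145.1]), 0.94)]
magnifier [(array([309.6, 137.4]), 0.76), (array([369. , 270.2]), 0.29)]
lens [(array([306.5, 136.4]), 0.71)]
shrub [(array([207.1, 215.6]), 0.73)]
{'t': 0.8, 'qpos': array([69.0719109 , 35.22950261, -0.72379023, 81.55489133,  0.46323028,
       63.22102228, -2.31327979]), 'joint_velocities': array([0.0552502 , 0.00207597, 0.07506716, 0.01586191, 0.00830867,
       0.04150202, 0.01996921]), 'joint_torque': array([ 3.62663532e-04, -4.69051874e+01,  2.58917464e-01, -1.71335399e+01,
        9.99701733e-03,  1.56478181e-03,  1.71918074e-06]), 'position': array([ 0.21604044, -0.61301119,  0.23131562]), 'ee_rot': array([-1.79997347e+02, -3.86988580e-03,  1.94147765e+01]), 'contact_force': array([-0.14811232, -0.00211675,  0.11437581]), 'moment': array([ 0.01343991,  0.02172434, -0.03781508]), 'finger_force': 0.0, 'gripper_width': 0.08553044320977149}
```

View pictures.

Run:
```python
import cv2
a=cv2.imread('pics/top0.png')[70:290,150:420]; cv2.imwrite('pics/t0c.png',cv2.resize(a,None,fx=2.7,fy=2.7,interpolation=2))
a=cv2.imread('pics/side0.png')[110:300,100:367]; cv2.imwrite('pics/s0c.png',cv2.resize(a,None,fx=3,fy=3,interpolation=2))
```

```text
(no output)
```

View pics/t0c.png

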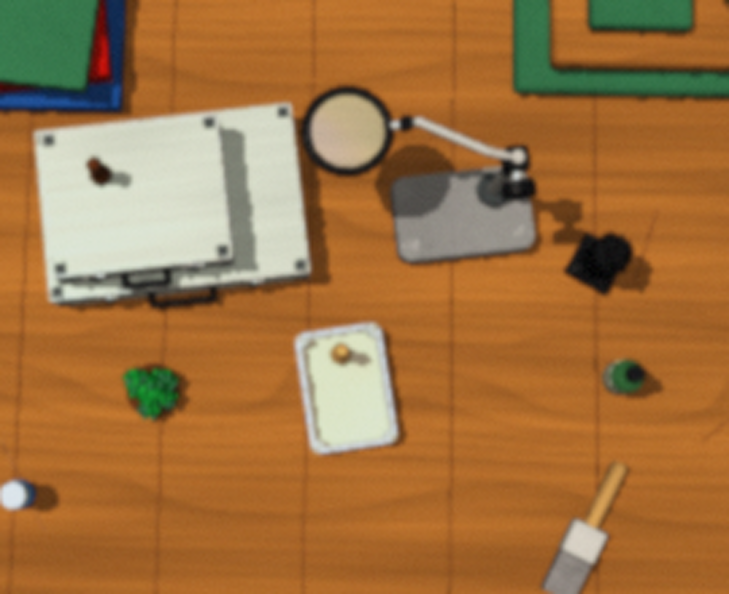

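View pics/s0c.png

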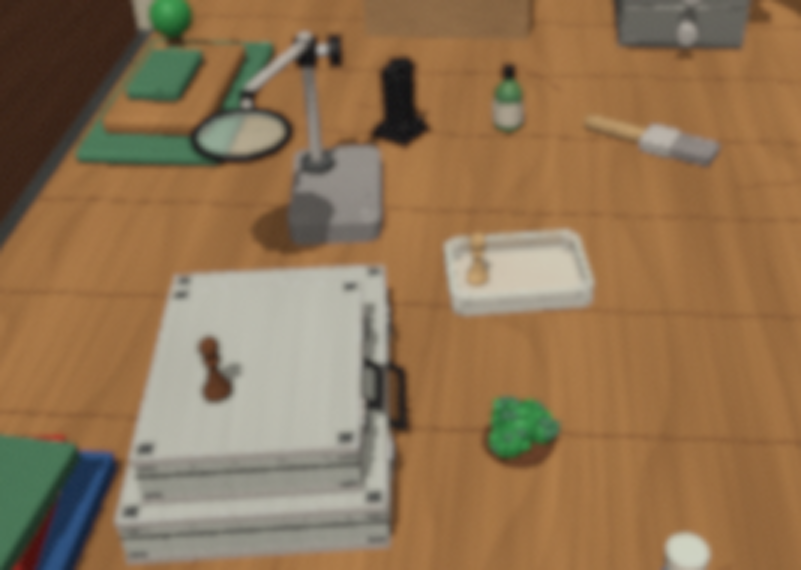

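```bash
cat > fit.py <<'E'
from h import *
from scipy.optimize import minimize
def box(x0,x1,y0,y1,z0,z1,rr=0):
    if rr==0: p=[(x,y) for x in(x0,x1) for y in(y0,y1)]
    else:
        a=np.linspace(0,2*np.pi,33); p=[(cx+rr*np.cos(t),cy+rr*np.sin(t)) for cx in(x0+rr,x1-rr) for cy in(y0+rr,y1-rr) for t in a]
    return np.array([(x,y,z) for x,y in p for z in(z0,z1)])
SH={'tray':[box(-.07,.07,-.05,.05,0,.022,.008)],
 'cases':[box(0,.2,0,.3,0,.048),box(.018,.183,.085,.285,.048,.098)],
 'mag':[box(0,.1,-.16,0,0,.026,.008)]}
S=8
def sil(c,parts,p):
    m=np.zeros((384,512),np.uint8); Rz=R.from_euler('z',p[2]).as_matrix()
    for P in parts:
        W=P@Rz.T+[p[0],p[1],0]; q=np.array([proj(c,w) for w in W])
        h=cv2.convexHull(q.astype(np.float32))
        M=np.zeros((384*2,512*2),np.uint8)
        cv2.fillPoly(M,[np.round((h*2+.5)*16).astype(np.int32)],255,shift=4,lineType=cv2.LINE_AA)
        m=np.maximum(m,cv2.resize(M,(512,384),interpolation=cv2.INTER_AREA))
    return m.astype(float)/255
def fit(cs,ms,parts,p0,valid=None):
    ms=[cv2.GaussianBlur(m.astype(float),(0,0),.8) for m in ms]
    def f(u):
        p=[p0[0]+u[0]*.01,p0[1]+u[1]*.01,p0[2]+u[2]*.05]
        return sum(np.sum(((cv2.GaussianBlur(sil(c,parts,p),(0,0),.8)-m)**2)*(1 if valid is None else valid[i])) for i,(c,m) in enumerate(zip(cs,ms)))
    o=minimize(f,[0,0,0],method='Nelder-Mead',options=dict(initial_simplex=[[0,0,0],[1.5,0,0],[0,1.5,0],[0,0,1.5]],xatol=.01,fatol=.05,maxiter=200))
    u=o.x; return np.array([p0[0]+u[0]*.01,p0[1]+u[1]*.01,p0[2]+u[2]*.05]),o.fun
def tr(c,q):
    l=r.trace(c,q); return (np.array(l[0]['pixels']),l[0]['confidence'])
E
cat > m0.py <<'E'
from fit import *
T=r.capture('top'); Sd=r.capture('side')
def g(col,row): # top crop px -> full
    return (150+col/2.7,70+row/2.7)
t0=onz(T,g(347,388),.02); yaw=np.arctan2(*(onz(T,g(339,331),.02)-onz(T,g(355,446),.02))[[1,0]])
c0=onz(T,g(310,276),.048); cy=np.arctan2(*(onz(T,g(292,104),.048)-c0)[[1,0]])
m0=onz(T,g(400,262),.026)
print('rough',t0,np.degrees(yaw),c0,np.degrees(cy),m0)
V=T['pixels'].copy()
for nm,q,p in(('tray','tray',(t0[0],t0[1],yaw)),('cases','cases',(c0[0],c0[1],cy)),('mag','magnifier',(m0[0],m0[1],cy))):
    masks=[];
    for c in(T,Sd):
        m,cf=tr(c,q); masks.append(m); print(q,cf,m.sum())
    val=None
    if nm=='mag':
        val=[]
        for c in (T,Sd):
            ex=np.zeros((384,512),np.uint8); 
            Rz=R.from_euler('z',p[2]).as_matrix(); W=lambda a:proj(c,Rz@np.array(a)+[p[0],p[1],0])
            for a,b,w in(((.072,-.118,.026),(.072,-.118,.2),22),((.072,-.118,.19),(.124,.054,.165),22),((.124,.054,.165),(.124,.054,.165),55)):
                cv2.line(ex,tuple(int(v) for v in W(a)),tuple(int(v) for v in W(b)),1,w if w<50 else 50)
            val.append(1-ex)
    for k,(cc,mm) in enumerate((([T],masks[:1]),([Sd],masks[1:]))):
        v=None if val is None else [val[k]]
        P,f=fit(cc,mm,SH[nm],p,v); print(nm,'top' if k==0 else 'side',np.round(P[:2],4),round(np.degrees(P[2]),2),round(f,1))
        if k==0: 
            s=(sil(T,SH[nm],P)>.5).astype(np.uint8); cs,_=cv2.findContours(s,0,1); cv2.drawContours(V,cs,-1,(255,0,255),1)
cv2.imwrite('pics/fit0.png',cv2.resize(V[70:290,150:420,::-1],None,fx=2.7,fy=2.7,interpolation=0))
pt=r.search_frame(T,'pawn_mid')[0]['pixel'];ps=r.search_frame(Sd,'pawn_mid')[0]['pixel']
lt=r.search_frame(T,'lens')[0]['pixel'];ls=r.search_frame(Sd,'lens')[0]['pixel']
for n,a,b in(('pawn',pt,ps),('lens',lt,ls)):
    o1,d1=ray(T,a);o2,d2=ray(Sd,b); A=np.stack([d1,-d2],1); s=np.linalg.lstsq(A,o2-o1,rcond=None)[0]
    print(n,np.round(o1+d1*s[0],4),np.round(o2+d2*s[1],4))
E
python3 m0.py
```

```text
rough [ 0.52101062 -0.04868428  0.02      ] 8.878096766293245 [ 0.64734885 -0.00287929  0.048     ] 7.064896247491449 [ 0.66928704 -0.10787427  0.026     ]
tray 0.96 1356
tray 0.85 1032
tray top [ 0.5219 -0.0466] 10.37 51.0
tray side [ 0.5228 -0.0454] 9.88 98.9
cases 0.76 6261
cases 0.76 7733
cases top [ 6.517e-01 -6.000e-04] 7.37 112.5
cases side [ 6.515e-01 -2.000e-04] 7.44 251.6
magnifier 0.65 2717
magnifier 0.75 1820
mag top [ 0.6691 -0.1094] 9.63 16.9
mag side [ 0.6694 -0.1094] 8.44 10.5Traceback (most recent call last):
  File "m0.py", line 29, in <module>
    pt=r.search_frame(T,'pawn_mid')[0]['pixel'];ps=r.search_frame(Sd,'pawn_mid')[0]['pixel']
       ~~~~~~~~~~~~~~~~~~~~~~~~~~~~^^^
IndexError: list index out of range
```

View pics/fit0.png

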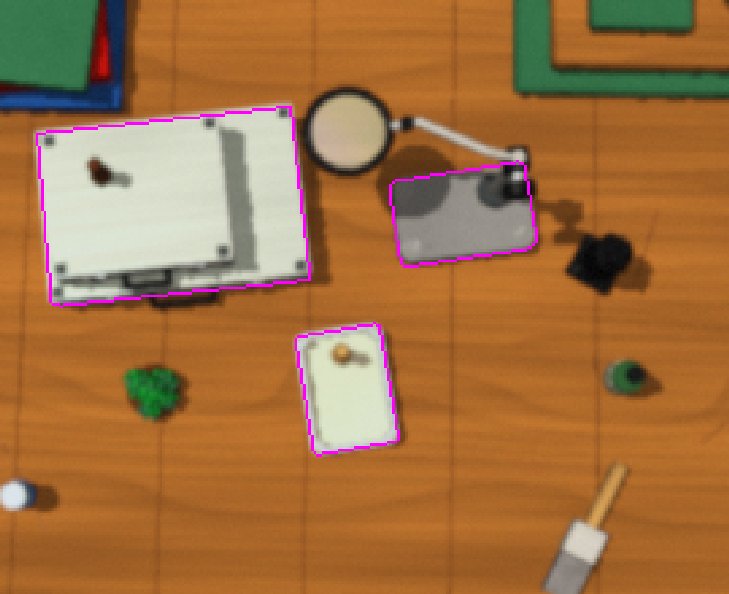

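```bash
cat > plan.py <<'E'
import numpy as np
def rows(p0,y0,p1,y1,n,g):
    """straight line, n rows, tool down, yaw y0->y1 deg"""
    d=(np.array(p1)-p0)/n; dy=(y1-y0)/n; out=[]
    for i in range(n):
        a=np.radians(y0+i*dy)
        out.append([g]+[round(v/.05,3) for v in (d[0]*np.cos(a)+d[1]*np.sin(a),d[0]*np.sin(a)-d[1]*np.cos(a),-d[2])]+[0,0,round(-dy/5,3)])
    return out
E
cat > m1.py <<'E'
from fit import *
from plan import rows
T=r.capture('top');Sd=r.capture('side')
for n,c in(('top',T),('side',Sd)):
    m,cf=tr(c,'magnifier'); p=(.669,-.109,np.radians(7.4))
    ex=np.zeros((384,512),np.uint8);Rz=R.from_euler('z',p[2]).as_matrix(); W=lambda a:tuple(int(v) for v in proj(c,Rz@np.array(a)+[p[0],p[1],0]))
    cv2.line(ex,W((.072,-.118,.026)),W((.072,-.118,.2)),1,22);cv2.line(ex,W((.072,-.118,.19)),W((.124,.054,.165)),1,22);cv2.circle(ex,W((.124,.054,.165)),28,1,-1)
    import scipy.optimize as so
    mm=cv2.GaussianBlur(m.astype(float),(0,0),.8)
    f=lambda u:np.sum((cv2.GaussianBlur(sil(c,SH['mag'],(p[0]+u[0]*.01,p[1]+u[1]*.01,p[2])),(0,0),.8)-mm)**2*(1-ex))
    o=so.minimize(f,[0,0],method='Nelder-Mead',options=dict(initial_simplex=[[0,0],[1,0],[0,1]]))
    P=np.array([p[0]+o.x[0]*.01,p[1]+o.x[1]*.01]);a=p[2]
    d=P-[.6516,-.0004]; print(n,'mag',P,'gapframe',d[0]*np.cos(a)+d[1]*np.sin(a),-d[0]*np.sin(a)+d[1]*np.cos(a),o.fun)
for q in('lens','pawn_mid'):
    for n,c in(('top',T),('side',Sd)):
        l=r.search_frame(c,q)
        if l: print(q,n,l[0]['confidence'],onz(c,l[0]['pixel'],.165 if q=='lens' else .0325))
s=r.read_state();print(s['t'])
for x in rows([.216,-.613,.231],19.4,[.511,.042,.231],97.4,16,0): print(x)
E
python3 m1.py
```

```text
top mag [ 0.67316738 -0.10790294] gapframe 0.00754184796245155 -0.1093853473734538 16.093911953390545
side mag [ 0.67140012 -0.11104296] gapframe 0.0053848860237296 -0.11227160147410924 12.43456671457234
lens top 0.64 [ 0.73523176 -0.12826025  0.165     ]
lens side 0.85 [ 0.71180302 -0.00813296  0.165     ]
pawn_mid top 0.38 [ 0.56346576 -0.03805162  0.0325    ]
pawn_mid side 0.42 [ 0.56470024 -0.01349809  0.0325    ]
1.65
[0, np.float64(0.62), np.float64(-0.65), np.float64(-0.0), 0, 0, -0.975]
[0, np.float64(0.673), np.float64(-0.595), np.float64(-0.0), 0, 0, -0.975]
[0, np.float64(0.721), np.float64(-0.535), np.float64(-0.0), 0, 0, -0.975]
[0, np.float64(0.764), np.float64(-0.472), np.float64(-0.0), 0, 0, -0.975]
[0, np.float64(0.801), np.float64(-0.406), np.float64(-0.0), 0, 0, -0.975]
[0, np.float64(0.833), np.float64(-0.336), np.float64(-0.0), 0, 0, -0.975]
[0, np.float64(0.858), np.float64(-0.264), np.float64(-0.0), 0, 0, -0.975]
[0, np.float64(0.878), np.float64(-0.19), np.float64(-0.0), 0, 0, -0.975]
[0, np.float64(0.891), np.float64(-0.115), np.float64(-0.0), 0, 0, -0.975]
[0, np.float64(0.897), np.float64(-0.039), np.float64(-0.0), 0, 0, -0.975]
[0, np.float64(0.897), np.float64(0.038), np.float64(-0.0), 0, 0, -0.975]
[0, np.float64(0.891), np.float64(0.114), np.float64(-0.0), 0, 0, -0.975]
[0, np.float64(0.878), np.float64(0.189), np.float64(-0.0), 0, 0, -0.975]
[0, np.float64(0.859), np.float64(0.263), np.float64(-0.0), 0, 0, -0.975]
[0, np.float64(0.833), np.float64(0.335), np.float64(-0.0), 0, 0, -0.975]
[0, np.float64(0.802), np.float64(0.404), np.float64(-0.0), 0, 0, -0.975]
```

{"method": "carry_out", "body": {
  "commands": [
    [0, 0.62, -0.65, 0, 0, 0, -0.975],
    [0, 0.673, -0.595, 0, 0, 0, -0.975],
    [0, 0.721, -0.535, 0, 0, 0, -0.975],
    [0, 0.764, -0.472, 0, 0, 0, -0.975],
    [0, 0.801, -0.406, 0, 0, 0, -0.975],
    [0, 0.833, -0.336, 0, 0, 0, -0.975],
    [0, 0.858, -0.264, 0, 0, 0, -0.975],
    [0, 0.878, -0.19, 0, 0, 0, -0.975]
  ]
}}

```text
t: 2.45
position: [0.3642, -0.2839, 0.2317]
ee_rot: [179.9, 0.0, 58.6]
contact_force: [1.0, -1.0, -0.0]
gripper_width: 0.0423
finger_force: 0.0
```

{"method": "carry_out", "body": {
  "commands": [
    [0, 0.891, -0.115, 0, 0, 0, -0.975],
    [0, 0.897, -0.039, 0, 0, 0, -0.975],
    [0, 0.897, 0.038, 0, 0, 0, -0.975],
    [0, 0.891, 0.114, 0, 0, 0, -0.975],
    [0, 0.878, 0.189, 0, 0, 0, -0.975],
    [0, 0.859, 0.263, 0, 0, 0, -0.975],
    [0, 0.833, 0.335, 0, 0, 0, -0.975],
    [0, 0.802, 0.404, 0, 0, 0, -0.975]
  ]
}}

```text
t: 3.25
position: [0.5117, 0.0436, 0.2317]
ee_rot: [179.9, 0.0, 97.6]
contact_force: [1.2, -0.9, -0.2]
gripper_width: 0.0426
finger_force: 0.0
```

{"method": "carry_out", "body": {
  "commands": [
    [0, 0, 0, 0.5, 0, 0, 0],
    [0, 0, 0, 0, 0, 0, 0]
  ]
}}

```text
t: 3.45
position: [0.5092, 0.0429, 0.2041]
ee_rot: [-179.7, -0.0, 97.6]
contact_force: [-0.0, -0.8, -0.5]
gripper_width: 0.0429
finger_force: 0.0
```

{"method": "carry_out", "body": {
  "commands": [
    [0, 0, 0, 0.8, 0, 0, 0],
    [0, 0, 0, 0.8, 0, 0, 0],
    [0, 0, 0, 0.8, 0, 0, 0],
    [0, 0, 0, 0.8, 0, 0, 0],
    [0, 0, 0, 0.5, 0, 0, 0],
    [0, 0, 0, 0.2, 0, 0, 0],
    [0, 0, 0, 0, 0, 0, 0]
  ]
}}

```text
t: 4.15
position: [0.5107, 0.0409, 0.0109]
ee_rot: [-179.9, 0.1, 97.3]
contact_force: [0.4, 0.3, -0.0]
gripper_width: 0.0429
finger_force: 0.0
```

Run:
```python
from h import *
c=r.capture('side'); cv2.imwrite('pics/s1.png',cv2.resize(c['pixels'][110:300,150:350,::-1],None,fx=3,fy=3,interpolation=2))
print(r.read_state()['position'],proj(c,r.read_state()['position']))
T=r.capture('top'); a=np.radians(7.4)
P=onz(T,(278.9,118.5),.167); d=P[:2]-[.6516,-.0004]; print('lens',P,d[0]*np.cos(a)+d[1]*np.sin(a),-d[0]*np.sin(a)+d[1]*np.cos(a))
```

```text
[0.51157837 0.04138606 0.01198596] [274.37854618 218.47127717]
lens [ 0.78667204 -0.03924392  0.167     ] 0.12894412287778728 -0.05591707859711547
```

View pics/s1.png

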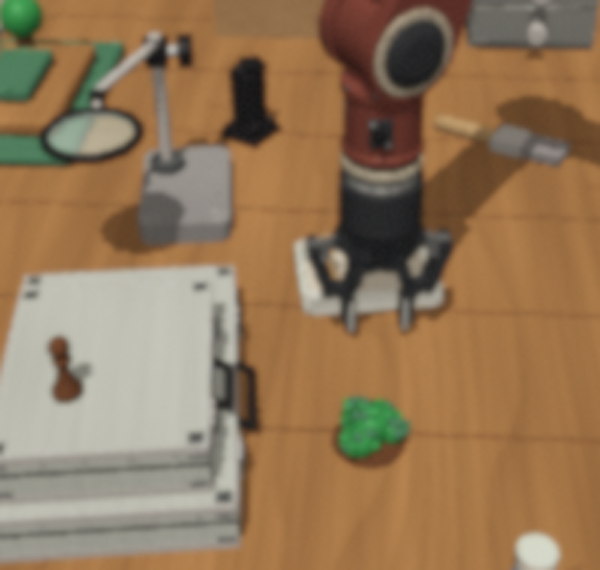

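{"method": "carry_out", "body": {
  "commands": [
    [0, -0.2, 0, 0.12, 0, 0, 0],
    [0, -0.1, 0, 0, 0, 0, 0],
    [0, -0.06, 0, 0, 0, 0, 0],
    [0, -0.06, 0, 0, 0, 0, 0],
    [0, -0.06, 0, 0, 0, 0, 0],
    [0, -0.06, 0, 0, 0, 0, 0],
    [0, -0.06, 0, 0, 0, 0, 0],
    [0, -0.06, 0, 0, 0, 0, 0]
  ]
}}

```text
t: 5.05
position: [0.5156, 0.01, 0.0055]
ee_rot: [179.9, -0.1, 97.5]
contact_force: [0.0, 2.1, 0.3]
gripper_width: 0.0423
finger_force: 0.7
```

{"method": "carry_out", "body": {
  "commands": [
    [0, -0.04, 0, 0, 0, 0, 0],
    [0, -0.04, 0, 0, 0, 0, 0],
    [0, -0.05, 0, 0, 0, 0, 0],
    [0, -0.05, 0, 0, 0, 0, 0],
    [0, -0.05, 0, 0, 0, 0, 0],
    [0, -0.05, 0, 0, 0, 0, 0],
    [0, -0.04, 0, 0, 0, 0, 0],
    [0, 0, 0, 0, 0, 0, 0]
  ]
}}

```text
t: 5.85
position: [0.5173, -0.0073, 0.0053]
ee_rot: [-180.0, 0.0, 97.4]
contact_force: [0.8, 0.9, 0.8]
gripper_width: 0.0429
finger_force: 0.5
```

```bash
cat > look.py <<'E'
from fit import *
import sys
A=np.radians(7.4);O=np.array([.6516,-.0004])
def G(p): d=np.array(p[:2])-O; return np.array([d[0]*np.cos(A)+d[1]*np.sin(A),-d[0]*np.sin(A)+d[1]*np.cos(A)])
def W(g): return O+[g[0]*np.cos(A)-g[1]*np.sin(A),g[0]*np.sin(A)+g[1]*np.cos(A)]
def look(gx,gy,which=('top','side')):
    s=r.read_state(); print('t',s['t'],'tcp G',np.round(G(s['position'])*1e3,1),'z',round(s['position'][2],4),'yaw',round(s['ee_rot'][2]-7.4,2),'F',np.round(s['contact_force'],1))
    w=W((gx,gy)); out={}
    for n in which:
        c=r.capture(n); out[n]=c
        l=r.trace(c,'tray')
        if not l: print(n,'no tray'); continue
        m=np.array(l[0]['pixels']); P,f=fit([c],[m],SH['tray'],(w[0],w[1],A))
        print(n,'tray G',np.round(G(P)*1e3,1),'dyaw',round(np.degrees(P[2]-A),2),'cost',round(f,1),'n',m.sum())
    return out
if __name__=='__main__': look(float(sys.argv[1]),float(sys.argv[2]))
E
python3 look.py -.134 -.046
```

```text
t 5.85 tcp G [-134.    10.5] z 0.0053 yaw 89.97 F [0.8 0.9 0.8]
top tray G [-126.   -68.1] dyaw 1.4 cost 994.6 n 369
side tray G [-135.2  -46.4] dyaw -0.48 cost 517.1 n 520
```

{"method": "carry_out", "body": {
  "commands": [
    [0, 0.3, 0, 0, 0, 0, 0],
    [0, 0.8, 0, -0.5, 0, 0, 0],
    [0, 0.8, 0, -0.8, 0, 0, 0],
    [0, 0.8, 0, -0.8, 0, 0, 0],
    [0, 0.8, 0, 0, 0, 0, 0],
    [0, 0.8, 0, 0, 0, 0, 0],
    [0, 0, 0, 0, 0, 0, 0]
  ]
}}

```text
t: 6.75
position: [0.4891, 0.2052, 0.102]
ee_rot: [179.9, -0.3, 98.0]
contact_force: [0.1, -0.6, 0.2]
gripper_width: 0.0428
finger_force: 0.0
```

Run:
```python
from look import *
o=look(-.134,-.050)
cv2.imwrite('pics/t2.png',cv2.resize(o['top']['pixels'][70:290,150:420,::-1],None,fx=2.7,fy=2.7,interpolation=2))
```

```text
t 6.75 tcp G [-134.7  224.8] z 0.102 yaw 90.61 F [ 0.1 -0.6  0.2]
top tray G [-137.8  -52.4] dyaw 0.31 cost 46.2 n 1380
side tray G [-125.4  -56.7] dyaw 0.49 cost 783.8 n 263
```

View pics/t2.png

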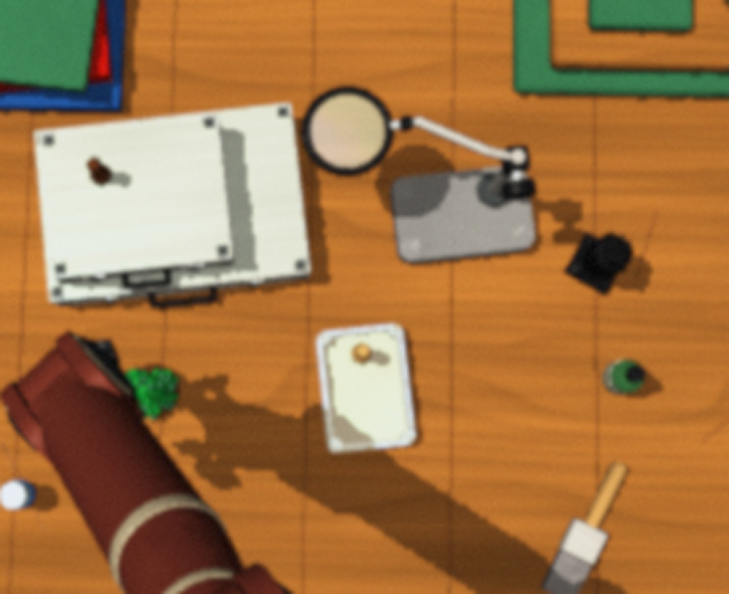

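```bash
cat > edge.py <<'E'
from look import *
def prof(c,xs,ys,z,ch=2):
    I=c['pixels'][:,:,ch].astype(np.float32); out=[]
    for y in ys:
        q=np.array([proj(c,[*W((x,y)),z]) for x in xs],np.float32)
        out.append(cv2.remap(I,q[:,0].reshape(1,-1),q[:,1].reshape(1,-1),cv2.INTER_LINEAR).mean())
    return np.array(out)
def cross(ys,p):
    lo,hi=np.mean(p[:4]),np.mean(p[-4:]); h=(lo+hi)/2; s=np.sign(p-h); i=np.where(s[1:]!=s[:-1])[0]
    return [round(1e3*float(ys[k]+(h-p[k])/(p[k+1]-p[k])*(ys[k+1]-ys[k])),2) for k in i],round(float(lo)),round(float(hi))
def edges(c,tx,ty):
    f=lambda a,b:np.arange(a,b,.0005)
    for nm,xs,y0,z in(('case1',f(.02,.09),0,.048),('case2',f(.10,.18),0,.048),('mag_a',f(.02,.055),-.1085,.026),('mag_b',f(.06,.095),-.1085,.026),
      ('trayL_rear',f(tx-.055,tx-.02),ty+.05,.022),('trayL_nose',f(tx+.02,tx+.055),ty+.05,.022),('trayR_rear',f(tx-.055,tx-.02),ty-.05,.022),('trayR_nose',f(tx+.02,tx+.055),ty-.05,.022)):
        w=.009; ys=np.arange(y0-w,y0+w,.0005); print(nm,*cross(ys,prof(c,xs,ys,z)))
if __name__=='__main__':
    c=r.capture('top'); edges(c,float(sys.argv[1]),float(sys.argv[2]))
E
python3 edge.py -.138 -.0524
```

```text
case1 [-1.97] 27 212
case2 [-1.57] 27 213
mag_a [-107.26] 149 48
mag_b [-107.6] 85 32
trayL_rear [0.69] 142 36
trayL_nose [2.1] 162 57
trayR_rear [-102.89] 37 208
trayR_nose [-103.03] 35 207
```

{"method": "carry_out", "body": {
  "commands": [
    [0, -0.8, 0, 0, 0, 0, 0],
    [0, -0.8, 0, 0, 0, 0, 0],
    [0, -0.8, 0, 0.7, 0, 0, 0],
    [0, -0.8, 0, 0.8, 0, 0, 0],
    [0, -0.5, 0, 0.45, 0, 0, 0],
    [0, -0.2, 0, 0, 0, 0, 0],
    [0, -0.1, 0, 0, 0, 0, 0],
    [0, 0, 0, 0, 0, 0, 0]
  ]
}}

```text
t: 7.8
position: [0.5167, 0.0065, 0.0115]
ee_rot: [179.8, -0.0, 97.4]
contact_force: [-0.2, 0.3, 0.1]
gripper_width: 0.0424
finger_force: 0.0
```

Run:
```python
from look import *
for i in range(4):
    s=r.read_state(); print(np.round(G(s['position'])*1e3,1),s['ee_rot'][2],s['position'][2]); r.capture('top')
```

```text
[-132.9   24.2] 97.37823807310151 0.01151963544875952
[-132.7   25.3] 97.47510593551469 0.011717774280178974
[-132.7   25.8] 97.53277898155962 0.011717403421192832
[-132.9   25.9] 97.55738916537403 0.0115935290014883
```

{"method": "carry_out", "body": {
  "commands": [
    [0, -0.1, 0, 0.1, 0, 0, 0],
    [0, -0.08, 0, 0, 0, 0, 0],
    [0, -0.04, 0, 0, 0, 0, 0],
    [0, -0.04, 0, 0, 0, 0, 0],
    [0, -0.04, 0, 0, 0, 0, 0],
    [0, -0.04, 0, 0, 0, 0, 0],
    [0, 0, 0, 0, 0, 0, 0],
    [0, 0, 0, 0, 0, 0, 0]
  ]
}}

```text
t: 8.8
position: [0.5179, -0.0108, 0.0053]
ee_rot: [180.0, 0.0, 97.4]
contact_force: [0.0, -0.3, -0.9]
gripper_width: 0.0428
finger_force: 0.0
```

Run:
```python
from look import *
for i in range(4):
    s=r.read_state(); print(np.round(G(s['position'])*1e3,1),s['ee_rot'][2],s['position'][2],s['contact_force']); r.capture('top')
```

```text
[-133.9    6.9] 97.40339462713956 0.0052992501419427025 [ 0.01463755 -0.31557234 -0.85873932]
[-133.9    6.9] 97.41124605280065 0.005307649929164028 [ 1.1354392   0.67476425 -0.25344155]
[-134.    7.] 97.41633773763587 0.005312919321695024 [ 0.00402884  0.34554241 -0.28319624]
[-133.9    7. ] 97.4141146985648 0.005309156603509547 [ 0.54324848  0.51010565 -0.71013557]
```

{"method": "carry_out", "body": {
  "commands": [
    [0, 0.4, 0, 0, 0, 0, 0],
    [0, 0.4, 0, -0.4, 0, 0, 0],
    [0, 0, 0, -0.8, 0, 0, 0],
    [0, 0, 0, -0.8, 0, 0, 0],
    [0, 0, 0, -0.5, 0, 0, 0],
    [0, 0, 0, 0, 0, 0, 0]
  ]
}}

```text
t: 9.6
position: [0.5152, 0.0296, 0.1339]
ee_rot: [179.5, 0.0, 97.4]
contact_force: [0.4, 0.3, 0.0]
gripper_width: 0.0428
finger_force: 0.0
```

Run:
```python
from look import *
from plan import rows
r.capture('top')
s=r.read_state();p=s['position'];print(p,s['ee_rot'])
w=W((-.229,-.0555))
for x in rows(p,s['ee_rot'][2],[w[0],w[1],p[2]],7.5,18,0): print([float(v) for v in x])
```

```text
[0.51370521 0.02903345 0.13182337] [1.79773061e+02 2.34646313e-02 9.74014793e+01]
[0.0, -0.114, -0.107, -0.0, 0.0, 0.0, 0.999]
[0.0, -0.123, -0.096, -0.0, 0.0, 0.0, 0.999]
[0.0, -0.131, -0.085, -0.0, 0.0, 0.0, 0.999]
[0.0, -0.138, -0.074, -0.0, 0.0, 0.0, 0.999]
[0.0, -0.143, -0.061, -0.0, 0.0, 0.0, 0.999]
[0.0, -0.148, -0.049, -0.0, 0.0, 0.0, 0.999]
[0.0, -0.152, -0.036, -0.0, 0.0, 0.0, 0.999]
[0.0, -0.154, -0.022, -0.0, 0.0, 0.0, 0.999]
[0.0, -0.156, -0.009, -0.0, 0.0, 0.0, 0.999]
[0.0, -0.156, 0.005, -0.0, 0.0, 0.0, 0.999]
[0.0, -0.155, 0.018, -0.0, 0.0, 0.0, 0.999]
[0.0, -0.153, 0.032, -0.0, 0.0, 0.0, 0.999]
[0.0, -0.149, 0.045, -0.0, 0.0, 0.0, 0.999]
[0.0, -0.145, 0.058, -0.0, 0.0, 0.0, 0.999]
[0.0, -0.139, 0.07, -0.0, 0.0, 0.0, 0.999]
[0.0, -0.133, 0.082, -0.0, 0.0, 0.0, 0.999]
[0.0, -0.125, 0.093, -0.0, 0.0, 0.0, 0.999]
[0.0, -0.116, 0.104, -0.0, 0.0, 0.0, 0.999]
```

{"method": "carry_out", "body": {
  "commands": [
    [0, -0.114, -0.107, 0, 0, 0, 1],
    [0, -0.123, -0.096, 0, 0, 0, 1],
    [0, -0.131, -0.085, 0, 0, 0, 1],
    [0, -0.138, -0.074, 0, 0, 0, 1],
    [0, -0.143, -0.061, 0, 0, 0, 1],
    [0, -0.148, -0.049, 0, 0, 0, 1],
    [0, -0.152, -0.036, 0, 0, 0, 1],
    [0, -0.154, -0.022, 0, 0, 0, 1]
  ]
}}

```text
t: 10.45
position: [0.4748, -0.0221, 0.1287]
ee_rot: [-179.8, 0.1, 57.2]
contact_force: [0.4, 0.5, -0.7]
gripper_width: 0.0426
finger_force: 0.0
```

{"method": "carry_out", "body": {
  "commands": [
    [0, -0.156, -0.009, 0, 0, 0, 1],
    [0, -0.156, 0.005, 0, 0, 0, 1],
    [0, -0.155, 0.018, 0, 0, 0, 1],
    [0, -0.153, 0.032, 0, 0, 0, 1],
    [0, -0.149, 0.045, 0, 0, 0, 1],
    [0, -0.145, 0.058, 0, 0, 0, 1],
    [0, -0.139, 0.07, 0, 0, 0, 1],
    [0, -0.133, 0.082, 0, 0, 0, 1]
  ]
}}

```text
t: 11.25
position: [0.4383, -0.0726, 0.1289]
ee_rot: [-179.9, 0.2, 17.2]
contact_force: [-0.9, 0.0, -0.2]
gripper_width: 0.0424
finger_force: 0.0
```

{"method": "carry_out", "body": {
  "commands": [
    [0, -0.125, 0.093, 0, 0, 0, 1],
    [0, -0.116, 0.104, 0, 0, 0, 1],
    [0, 0, 0, 0, 0, 0, 0],
    [0, 0, 0, 0, 0, 0, 0]
  ]
}}

```text
t: 11.65
position: [0.43, -0.0847, 0.1295]
ee_rot: [-180.0, 0.1, 7.5]
contact_force: [1.2, -0.1, 0.5]
gripper_width: 0.0425
finger_force: 0.0
```

Run:
```python
from edge import *
o=look(-.138,-.0555); edges(o['top'],-.138,-.0555)
```

```text
t 11.65 tcp G [-230.6  -55.1] z 0.1295 yaw 0.12 F [ 1.2 -0.1  0.5]
top tray G [-135.  -55.] dyaw 0.36 cost 201.6 n 1189
side tray G [-137.  -54.] dyaw 1.94 cost 59.2 n 1083
case1 [-1.91] 27 207
case2 [-1.55] 26 207
mag_a [-107.3] 145 47
mag_b [-107.68] 82 31
trayL_rear [-1.56] 158 54
trayL_nose [-1.38] 153 52
trayR_rear [-106.71] 33 170
trayR_nose [-106.65] 35 201
```

{"method": "carry_out", "body": {
  "commands": [
    [0, 0, 0, 0.8, 0, 0, 0],
    [0, 0, 0, 0.8, 0, 0, 0],
    [0, 0, 0, 0.5, 0, 0, 0],
    [0, 0, 0, 0.3, 0, 0, 0],
    [0, 0, 0, 0.06, 0, 0, 0],
    [0, 0, 0, 0, 0, 0, 0],
    [0, 0, 0, 0, 0, 0, 0]
  ]
}}

```text
t: 12.55
position: [0.4313, -0.0849, 0.008]
ee_rot: [180.0, -0.1, 7.4]
contact_force: [-0.2, 0.6, -0.1]
gripper_width: 0.0429
finger_force: 0.0
```

{"method": "carry_out", "body": {
  "commands": [
    [0, 0.08, 0, 0, 0, 0, 0],
    [0, 0.06, 0, 0, 0, 0, 0],
    [0, 0.05, 0, 0, 0, 0, 0],
    [0, 0.05, 0, 0, 0, 0, 0],
    [0, 0.05, 0, 0, 0, 0, 0],
    [0, 0.06, 0, 0, 0, 0, 0],
    [0, 0.06, 0, 0, 0, 0, 0],
    [0, 0.06, 0, 0, 0, 0, 0]
  ]
}}

```text
t: 13.35
position: [0.4541, -0.0819, 0.0072]
ee_rot: [-180.0, 0.0, 7.4]
contact_force: [-0.6, 0.8, -0.0]
gripper_width: 0.0429
finger_force: 0.4
```

{"method": "carry_out", "body": {
  "commands": [
    [0, 0.08, 0, 0, 0, 0, 0],
    [0, 0.08, 0, 0, 0, 0, 0],
    [0, 0.08, 0, 0, 0, 0, 0],
    [0, 0.08, 0, 0, 0, 0, 0],
    [0, 0.08, 0, 0, 0, 0, 0],
    [0, 0.08, 0, 0, 0, 0, 0],
    [0, 0.06, 0, 0, 0, 0, 0],
    [0, 0.03, 0, 0, 0, 0, 0]
  ]
}}

```text
t: 14.15
position: [0.4825, -0.0781, 0.0073]
ee_rot: [-180.0, -0.0, 7.4]
contact_force: [-1.5, 0.2, 0.9]
gripper_width: 0.0427
finger_force: 0.7
```

Run:
```python
from edge import *
o=look(-.09,-.055); x=-.09; edges(o['top'],x,-.055)
cv2.imwrite('pics/t3.png',cv2.resize(o['top']['pixels'][70:290,150:420,::-1],None,fx=2.7,fy=2.7,interpolation=2))
```

```text
t 14.15 tcp G [-177.7  -55.3] z 0.0073 yaw 0.02 F [-1.5  0.2  0.9]
top tray G [-89.3 -53.6] dyaw -2.69 cost 362.9 n 1033
side tray G [-95.  -56.5] dyaw 0.61 cost 76.2 n 1017
case1 [-1.95] 27 211
case2 [-1.57] 26 212
mag_a [-107.21] 148 48
mag_b [-107.6] 84 31
trayL_rear [-1.28] 159 52
trayL_nose [-1.39] 165 49
trayR_rear [-106.7] 30 107
trayR_nose [-106.59] 39 203
```

View pics/t3.png

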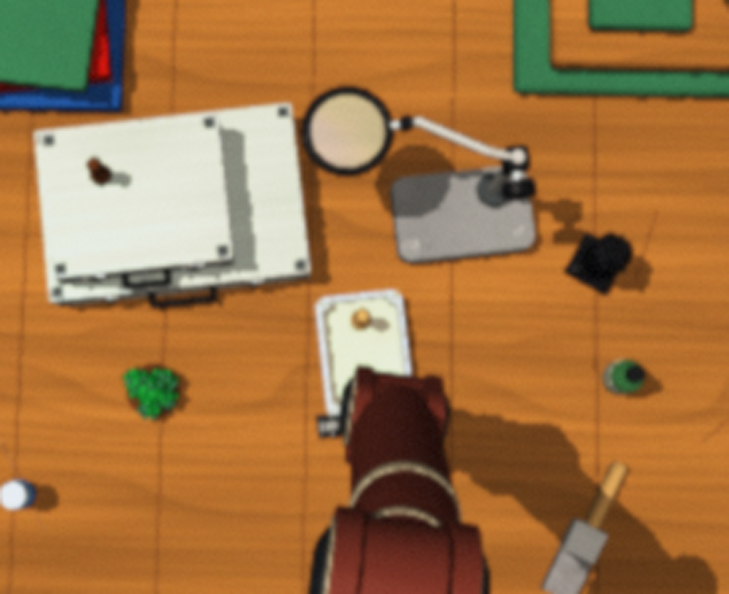

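{"method": "carry_out", "body": {
  "commands": [
    [0, 0.05, 0, 0, 0, 0, 0],
    [0, 0.08, 0, 0, 0, 0, 0],
    [0, 0.08, 0, 0, 0, 0, 0],
    [0, 0.08, 0, 0, 0, 0, 0],
    [0, 0.08, 0, 0, 0, 0, 0],
    [0, 0.08, 0, 0, 0, 0, 0],
    [0, 0.08, 0, 0, 0, 0, 0],
    [0, 0.06, 0, 0, 0, 0, 0]
  ]
}}

```text
t: 15.15
position: [0.5123, -0.0743, 0.0073]
ee_rot: [180.0, -0.1, 7.4]
contact_force: [-0.4, -0.6, -1.3]
gripper_width: 0.0428
finger_force: 0.3
```

{"method": "carry_out", "body": {
  "commands": [
    [0, 0.06, 0, 0, 0, 0, 0],
    [0, 0.06, 0, 0, 0, 0, 0],
    [0, 0.06, 0, 0, 0, 0, 0],
    [0, 0.06, 0, 0, 0, 0, 0],
    [0, 0.03, 0, 0, 0, 0, 0]
  ]
}}

```text
t: 15.65
position: [0.5259, -0.0725, 0.0073]
ee_rot: [180.0, -0.1, 7.4]
contact_force: [-1.5, -0.7, -0.3]
gripper_width: 0.0425
finger_force: 0.7
```

Run:
```python
from edge import *
o=look(-.052,-.055,('top',)); edges(o['top'],-.05,-.055)
cv2.imwrite('pics/t4.png',cv2.resize(o['top']['pixels'][110:260,210:360,::-1],None,fx=4,fy=4,interpolation=2))
```

```text
t 15.65 tcp G [-134.   -55.4] z 0.0073 yaw 0.02 F [-1.5 -0.7 -0.3]
top tray G [-43. -55.] dyaw -0.57 cost 527.2 n 821
case1 [-1.94] 28 213
case2 [-1.6] 26 213
mag_a [-107.28] 149 49
mag_b [-107.68] 85 32
trayL_rear [-1.2] 159 52
trayL_nose [-1.36] 156 53
trayR_rear [-106.62] 24 33
trayR_nose [-106.59] 39 203
```

View pics/t4.png

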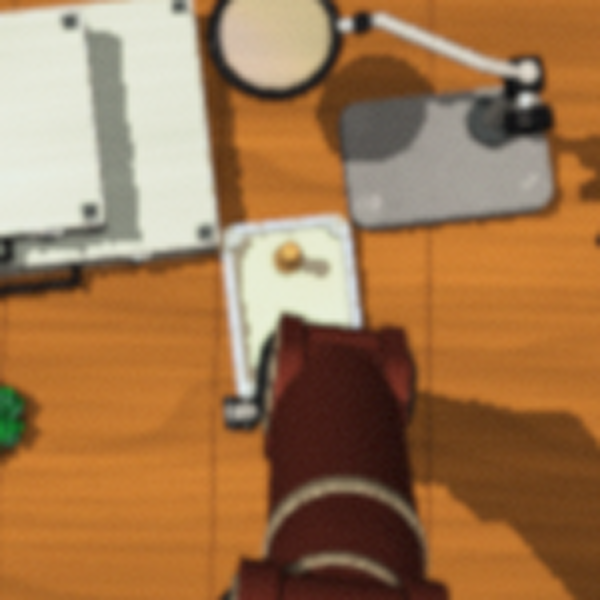

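{"method": "carry_out", "body": {
  "commands": [
    [0, 0.05, 0, 0, 0, 0, 0],
    [0, 0.07, 0, 0, 0, 0, 0],
    [0, 0.07, 0, 0, 0, 0, 0],
    [0, 0.07, 0, 0, 0, 0, 0],
    [0, 0.07, 0, 0, 0, 0, 0],
    [0, 0.05, 0, 0, 0, 0, 0]
  ]
}}

```text
t: 16.35
position: [0.544, -0.0701, 0.0073]
ee_rot: [-180.0, -0.0, 7.4]
contact_force: [-1.6, -0.6, 0.1]
gripper_width: 0.0427
finger_force: 0.7
```

{"method": "carry_out", "body": {
  "commands": [
    [0, 0.05, 0, 0, 0, 0, 0],
    [0, 0.07, 0, 0, 0, 0, 0],
    [0, 0.07, 0, 0, 0, 0, 0],
    [0, 0.07, 0, 0, 0, 0, 0],
    [0, 0.07, 0, 0, 0, 0, 0],
    [0, 0.05, 0, 0, 0, 0, 0]
  ]
}}

```text
t: 16.95
position: [0.5628, -0.0677, 0.0073]
ee_rot: [-180.0, -0.0, 7.4]
contact_force: [-1.2, -0.3, 1.6]
gripper_width: 0.0426
finger_force: 0.8
```

Run:
```python
from edge import *
o=look(-.01,-.055,('top',)); edges(o['top'],-.02,-.055)
c=r.capture('top'); l=r.search_frame(c,'pawn_mid')
if l: print(l[0]['confidence'],l[0]['pixel'],G(onz(c,l[0]['pixel'],.0325)))
```

```text
t 16.95 tcp G [-96.7 -55.3] z 0.0073 yaw 0.02 F [-1.2 -0.3  1.6]
top tray G [ -8.  -53.6] dyaw -1.9 cost 551.8 n 795
case1 [-1.06] 87 213
case2 [-1.59] 27 214
mag_a [-103.42] 150 193
mag_b [-107.67] 86 32
trayL_rear [-1.12] 155 50
trayL_nose [-11.72, -5.88, -1.92] 140 158
trayR_rear [-111.96] 22 20
trayR_nose [-105.14] 120 204
0.59 [370.3, 162.1] [-0.00619756 -0.33463892]
```

{"method": "carry_out", "body": {
  "commands": [
    [0, 0.05, 0, 0, 0, 0, 0],
    [0, 0.08, 0, 0, 0, 0, 0],
    [0, 0.08, 0, 0, 0, 0, 0],
    [0, 0.08, 0, 0, 0, 0, 0],
    [0, 0.08, 0, 0, 0, 0, 0],
    [0, 0.08, 0, 0, 0, 0, 0],
    [0, 0.08, 0, 0, 0, 0, 0],
    [0, 0.05, 0, 0, 0, 0, 0]
  ]
}}

```text
t: 17.95
position: [0.592, -0.0638, 0.0072]
ee_rot: [-180.0, -0.1, 7.4]
contact_force: [-1.3, 0.2, 1.5]
gripper_width: 0.0428
finger_force: 0.7
```

{"method": "carry_out", "body": {
  "commands": [
    [0, 0.05, 0, 0, 0, 0, 0],
    [0, 0.08, 0, 0, 0, 0, 0],
    [0, 0.08, 0, 0, 0, 0, 0],
    [0, 0.08, 0, 0, 0, 0, 0],
    [0, 0.08, 0, 0, 0, 0, 0],
    [0, 0.08, 0, 0, 0, 0, 0],
    [0, 0.05, 0, 0, 0, 0, 0]
  ]
}}

```text
t: 18.65
position: [0.6167, -0.0607, 0.0073]
ee_rot: [-180.0, -0.0, 7.4]
contact_force: [-1.9, -0.5, 0.7]
gripper_width: 0.0428
finger_force: 0.8
```

Run:
```python
from edge import *
o=look(.047,-.0545)
cv2.imwrite('pics/t5.png',np.hstack([cv2.resize(o['top']['pixels'][90:215,235:335,::-1],None,fx=4,fy=4,interpolation=2),cv2.resize(o['side']['pixels'][110:235,150:250,::-1],None,fx=4,fy=4,interpolation=2)]))
```

```text
t 18.65 tcp G [-42.4 -55.3] z 0.0073 yaw 0.02 F [-1.9 -0.5  0.7]
top tray G [ 48.9 -52.3] dyaw -4.29 cost 739.6 n 572
side tray G [ 38.3 -60.3] dyaw 2.41 cost 437.9 n 665
```

View pics/t5.png

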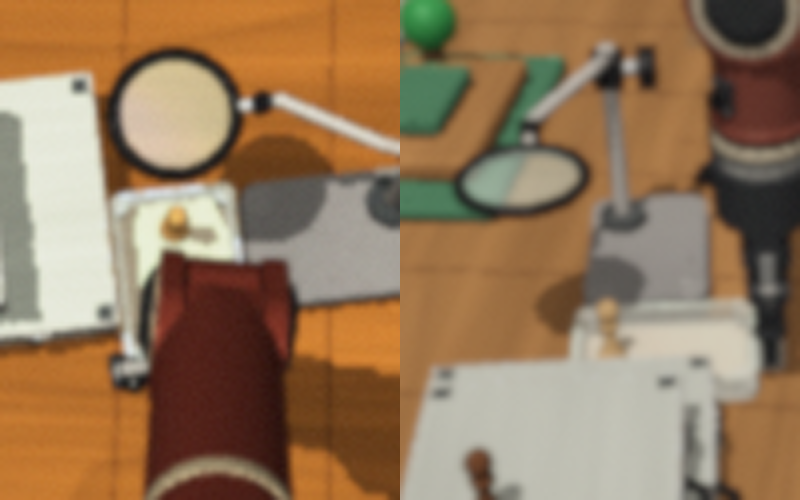

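Run:
```python
from look import *
T=r.capture('top');S=r.capture('side')
def tri(a,b):
    o1,d1=ray(T,a);o2,d2=ray(S,b); s=np.linalg.lstsq(np.stack([d1,-d2],1),o2-o1,rcond=None)[0]
    p,q=o1+d1*s[0],o2+d2*s[1]; m=(p+q)/2; print(np.round(G(m)*1e3,1),round(m[2],4),'gap',np.linalg.norm(p-q))
tri((278.75,144.25),(201.5,187.5)); print('head z=.055',G(onz(T,(278.75,144.25),.055)),G(onz(S,(201.5,187.5),.055)))
tri((278.75,118),(180.3,155)); print('lens',G(onz(T,(278.75,118),.168)),G(onz(S,(180.3,155),.168)))
```

```text
[ 77.9 -54.5] 0.0525 gap 0.000529577381919571
head z=.055 [ 0.07714008 -0.05437019] [ 0.07776716 -0.05112629]
[128.7 -55.5] 0.1688 gap 0.00246144186028662
lens [ 0.1301882  -0.05558187] [ 0.12765839 -0.05635777]
```

Run:
```python
from look import *
T=r.capture('top');S=r.capture('side')
for z in(.1,.15,.2,.25,.3): print(z,G(onz(T,(235+215/4,90+258/4),z)))
# side: leftmost outline of wrist in side crop vs tool-axis pixels at height
p=r.read_state()['position']
for z in(.05,.1,.15,.2,.25):
    q=proj(S,[p[0],p[1],z]); w=W(G(p)+[.05,0]); q2=proj(S,[w[0],w[1],z]); print(z,np.round((q-[150,110])*4),np.round((q2-[150,110])*4))
```

```text
0.1 [ 0.03356222 -0.07769503]
0.15 [ 0.02461214 -0.07342302]
0.2 [ 0.01566206 -0.069151  ]
0.25 [ 0.00671198 -0.06487898]
0.3 [-0.0022381  -0.06060696]
0.05 [365. 305.] [300. 308.]
0.1 [363. 251.] [296. 253.]
0.15 [361. 193.] [292. 196.]
0.2 [359. 132.] [288. 135.]
0.25 [356.  68.] [283.  70.]
```

{"method": "carry_out", "body": {
  "commands": [
    [0, 0.05, 0, 0, 0, 0, 0],
    [0, 0.08, 0, 0, 0, 0, 0],
    [0, 0.08, 0, 0, 0, 0, 0],
    [0, 0.08, 0, 0, 0, 0, 0],
    [0, 0.08, 0, 0, 0, 0, 0],
    [0, 0.08, 0, 0, 0, 0, 0],
    [0, 0.08, 0, 0, 0, 0, 0],
    [0, 0.05, 0, 0, 0, 0, 0]
  ]
}}

```text
t: 19.85
position: [0.6454, -0.0568, 0.0072]
ee_rot: [-180.0, -0.0, 7.4]
contact_force: [-1.9, -0.3, -0.7]
gripper_width: 0.0429
finger_force: 0.7
```

{"method": "carry_out", "body": {
  "commands": [
    [0, 0.05, 0, 0, 0, 0, 0],
    [0, 0.06, 0, 0, 0, 0, 0],
    [0, 0.06, 0, 0, 0, 0, 0],
    [0, 0.06, 0, 0, 0, 0, 0],
    [0, 0.06, 0, 0, 0, 0, 0],
    [0, 0.05, 0, 0, 0, 0, 0],
    [0, 0.03, 0, 0, 0, 0, 0],
    [0, 0, 0, 0, 0, 0, 0]
  ]
}}

```text
t: 20.65
position: [0.6636, -0.0545, 0.0073]
ee_rot: [-180.0, -0.1, 7.4]
contact_force: [-0.9, -1.3, 0.3]
gripper_width: 0.0423
finger_force: 0.1
```

Run:
```python
from look import *
s=r.read_state();print(G(s['position'])*1e3)
S=r.capture('side');T=r.capture('top')
cv2.imwrite('pics/s6.png',np.hstack([cv2.resize(T['pixels'][80:205,235:335,::-1],None,fx=4,fy=4,interpolation=2),cv2.resize(S['pixels'][110:235,150:250,::-1],None,fx=4,fy=4,interpolation=2)]))
```

```text
[  4.94087366 -55.23534044]
```

View pics/s6.png

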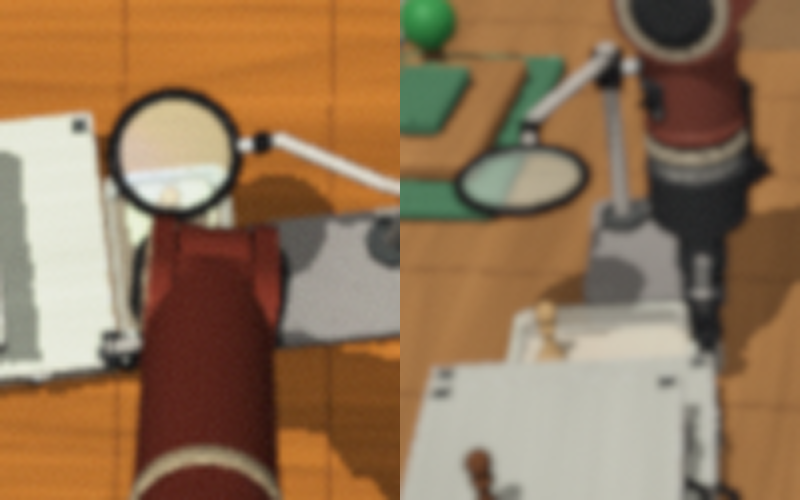

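Run:
```python
from look import *
T=r.capture('top');S=r.capture('side')
print(G(onz(S,(186.25,188),.0525))*1e3,G(onz(T,(277.2,128.75),.0525))*1e3, G(onz(S,(201.5,187.5),.0525))*1e3)
l=r.search_frame(S,'pawn_mid'); print([(d['pixel'],d['confidence'],G(onz(S,d['pixel'],.0325))*1e3) for d in l[:2]])
```

```text
[124.32493691 -55.61050302] [127.21153364 -55.25895282] [ 78.18982456 -54.67896949]
[]
```

{"method": "carry_out", "body": {
  "commands": [
    [0, 0.03, 0, 0, 0, 0, 0],
    [0, 0.04, 0, 0, 0, 0, 0],
    [0, 0.02, 0, 0, 0, 0, 0],
    [0, 0, 0, 0, 0, 0, 0]
  ]
}}

```text
t: 21.3
position: [0.6676, -0.0542, 0.0072]
ee_rot: [180.0, 0.0, 7.4]
contact_force: [-2.1, -0.1, 0.9]
gripper_width: 0.0428
finger_force: 0.7
```

{"method": "carry_out", "body": {
  "commands": [
    [0, -0.1, 0, 0, 0, 0, 0],
    [0, -0.3, 0, 0, 0, 0, 0],
    [0, -0.6, 0, 0, 0, 0, 0],
    [0, -0.7, 0, 0, 0, 0, 0],
    [0, -0.7, 0, 0, 0, 0, 0],
    [0, -0.7, 0, -0.2, 0, 0, 0],
    [0, -0.5, 0, -0.5, 0, 0, 0],
    [0, 0, 0, -0.5, 0, 0, 0]
  ]
}}

```text
t: 22.1
position: [0.4839, -0.078, 0.0673]
ee_rot: [-179.9, 0.4, 7.3]
contact_force: [0.4, 0.8, -0.2]
gripper_width: 0.0426
finger_force: 0.0
```

Run:
```python
from look import *
o=look(.088,-.055); S,T=o['side'],o['top']
cv2.imwrite('pics/s7.png',np.hstack([cv2.resize(T['pixels'][80:205,235:335,::-1],None,fx=4,fy=4,interpolation=2),cv2.resize(S['pixels'][110:235,150:250,::-1],None,fx=4,fy=4,interpolation=2)]))
```

```text
t 22.1 tcp G [-176.3  -55.4] z 0.0673 yaw -0.1 F [ 0.4  0.8 -0.2]
top tray G [ 79.9 -54.2] dyaw 1.45 cost 260.6 n 1149
side tray G [  95.  -101.3] dyaw 9.39 cost 423.5 n 568
```

View pics/s7.png

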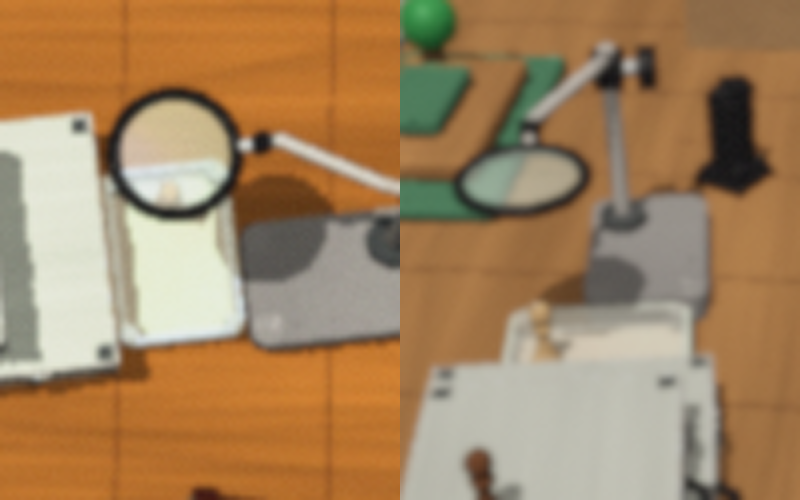

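```bash
python3 -c "
from look import *
T=r.capture('top');S=r.capture('side')
print(G(onz(S,(185,188),.0525))*1e3,G(onz(T,(277.5,128),.0525))*1e3)
print(r.finish_job())"
```

```text
[128.11831764 -55.90333694] [129.49079023 -56.45973432]
the job is handed in; nothing more can be done
None
```

The tray was pushed flat through the gap, and the pawn stands upright about 1 mm from the lens centre by my measurements. The pushing forces read only about 1–2 N, I saw nothing else moved, and the job was handed in at about 22 s.

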